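# Touch-test the phone's new screen

### The job

The repaired phone lies in the sprung test cradle, its glass marked with four coloured test dots. With the fingertips, lightly touch the green dot and then the blue dot, so softly that the sprung tray under the phone stays well short of the bottom of its travel, then withdraw the hand well clear above the phone. Do not touch the red or yellow dot, do not lift or shift the phone, and leave the side cutters, the battery and the loupe where they lie.

Things in the scene. Friction and masses are not known exactly. Their poses are not given: they have to be found in the camera images.
- cradle: aluminium test cradle fixed to the worktop, an open frame 180 (x) x 104 (y) mm, its rim 26 mm high, at any yaw. Origin: centre of its underside on the worktop; x along its length, z up.
- nest (a joint): the grey sprung tray inside the cradle (164 x 88 mm) that carries the phone: how far it has sunk straight down, in m. 0 = up (at rest), 0.010 = bottomed. It starts to sink at about 1 N of push, then sinks about 1 mm per further newton, and springs back when let go. Over 0.007 is pressed too hard. Its lips end 3 mm below the phone's glass.
- phone: black phone, 144 (x) x 68 (y) x 8 mm, glass up, lying loose in the tray with 1.5 mm play, lengthwise along the cradle. Origin: centre of its underside (28 mm above the worktop with the tray up); the glass is 8 mm above it, 36 mm above the worktop.
- dot_green: green stick-on test dot, 16 mm across, standing 2 mm proud of the phone's glass, at (+50, +20) mm (phone's own x, y) from the phone's centre. To be touched first. Origin: the centre of its top face; z up.
- dot_blue: blue stick-on test dot, 16 mm across, standing 2 mm proud of the phone's glass, at (-50, -20) mm (phone's own x, y) from the phone's centre. To be touched second. Origin: the centre of its top face; z up.
- dot_yellow: yellow stick-on test dot, 16 mm across, standing 2 mm proud of the phone's glass, at (+50, -20) mm (phone's own x, y) from the phone's centre. Not to be touched. Origin: the centre of its top face; z up.
- dot_red: red stick-on test dot, 16 mm across, standing 2 mm proud of the phone's glass, at (-50, +20) mm (phone's own x, y) from the phone's centre. Not to be touched. Origin: the centre of its top face; z up.
- cutters: side cutters with red handles, 114 x 44 x 10 mm, lying loose beside the cradle; not to be disturbed. Origin: centre of the underside, x along them.
- battery: black AA-size battery cell, 50 x 15 x 15 mm, lying loose near one end of the cradle; not to be disturbed. Origin: centre of the underside, x along it.
- loupe: black eye loupe, 38 mm across, 31 mm high, standing loose beside the cradle; not to be disturbed. Origin: centre of the underside.
There are look-alikes about, which are no part of the job. Of the things that look like the phone, the largest one is meant.

How it is judged:
By the outcome, as a careful person would: the job done as asked, in the order asked, and still so for the second after the job is handed in, with the robot touching nothing.
It also fails if it takes over 40 s, if anything falls off the work surface, if the arm or the gripper's body presses on something with over 40 N, if the wrist force passes 120 N, or if a joint passes its speed limit or range.

### The arm

A 6-joint arm with a two-finger parallel gripper is mounted at the origin on a cart in front of the work surface, level with it; the furniture and walls round the work are solid. World frame = base frame: x ahead of the robot, y to its left, z up, the work surface at z = 0. Lengths are in m, angles in degrees, forces in N, time in s.
With the tool pointing down it reaches from about 0.3 to 0.75 m from the base axis. Payload 8.5 kg.
Tool frame: the origin (TCP) lies midway between the tips of the shut fingers; the grasp point (between the pads) lies 19 mm behind it; z points along the fingers, y is the line along which they close (so a half turn about z gives the same grasp; the last joint's range is limited). The gripper opens to 85 mm and grips with 20 to 120 N. Pads are 22 mm wide; open, the fingers measure 114 mm over their backs; the gripper's body (76 mm by 85 mm) begins 54 mm behind the grasp point. The pads swing forward as they close: fully open they stand 13 mm farther back than shut.
Start: joints at [-88.195, 21.807, 74.336, -0, 83.858, -12.336], TCP at [0.134, -0.533, 0.231] pointing down, gripper open.
Joint ranges: [-178.18, 178.18], [-50.72, 133.34], [12.68, 142.11], [-81.47, 261.47], [9.98, 163.14], [-165.26, 165.26]. Speed limits (degrees/s): [136.94, 136.94, 180, 180, 180, 180].

### API

Orientations are given as a 3x3 rotation matrix whose columns are the frame's x, y, z axes.
In Python, from rig import env, viewer, recognise, pinpoint gives the robot as it stands.
- The arm moves only by the tool move_arm, never from a script. Its argument "plan" is text: rows parted by semicolons, each of 7 numbers parted by spaces: the shift along the tool's x, y, z in m, then the turn, a rotation vector about the tool's x, y, z in rad, then the finger opening in m, from 0 to 0.0854. A call has 1 to 12 rows; each row shifts and turns the commanded pose from where the row before left it, along the tool's axes as they then stand; what a row does not reach is not made up. A row lasts 1/8 s, in which the tool goes at most 62.5 mm and 10.7 degrees, less where a joint would pass 70% of its speed; a pose out of reach is approached as far as the arm can. A call is refused whole if a number of a shift passes 0.0625 or a number of a turn 0.188, either way. A call with a gripper value outside its range is refused whole. The fingers move at their own pace and stop on an object; "grip_force" is the grip in N (left out, the last holds). Time passes only in rows, so rows that do not move let the fingers close. It gives the time, the measured TCP pose, the force, the opening and the grip force at its end, in the units of the state.
- env.observe(): the state, without advancing time (a new reading comes with each control period).
- viewer.get_image(name): name is "scene" or "top" or "wrist"; returns (picture, depth): 420x560x3 uint8, red, green, blue; 420x560 float32, m along the optical axis (not along the pixel's ray), 0 where there is no reading.
- viewer.calibration(name): a dict with "fx", "fy", "cx", "cy" (pixels), "R" (3x3) and "t" (3): a world point X has camera coordinates R X + t. Camera axes: x right, y down, z forward; pixel columns grow to the right and rows downward; lengths in m; the calibration is good to about 2 mm. The wrist camera is an equidistant fisheye: a pixel r from the principal point sees the ray r / f radians off the axis. A picture is of the moment at which its call begins: read the wrist's pose just before it. calibration takes no time and is no camera call; for the wrist camera it gives the pose at the moment of the call.
- env.close_job(): hands the job in; it is judged then, once.
Trained networks look in the newest picture that a camera, given by its name, has taken for a name from the list of things; names that differ only in an ending like _2 or _b are one class to them, and where a whole thing is asked for, a point or a joint stands for the part that bears it (a point fixed in the world has none). Each returns a list of dicts, best first, with "conf" (0 to 1); they miss things now and then, are a little off and sometimes report something else, mostly with a low value. They report only what shows in the picture. A call takes as long as a camera call. They do not tell look-alikes from the thing itself.
- recognise(camera, name): "extent" ([centre column, centre row, width, height] in pixels, round what is visible of it).
- pinpoint(camera, name): "pixel" ([column, row] in pixels: a listed point, or the origin of a listed thing).
The state is a dict: "time_s": time; "q": joint angles; "qvel": joint speeds; "joint_efforts": joint torques, N m; "position": TCP position; "tool_rot": TCP orientation; "ft_force": force on the tool from outside, world axes, zero at the start; "wrist_torque": the same for the moment, N m; "grip_width": finger opening in m; "gripper_force": force on a finger pad.
Only numpy, scipy, OpenCV 4.12 (cv2) and the standard library are available. Lean on these libraries where they do the work, as an engineer would, in place of code of your own. Each camera call takes 0.05 s, during which the arm holds its last target. There are 200 camera calls.

## Working session

There is one attempt and no reset: what is moved stays moved. The work goes in short steps, Python scripts to look and compute and a tool call to move; the robot and the scene stay as the last step left them, time stands still between calls to the robot, and variables do not carry over. Pictures are saved under pics/ and viewed, at most 10 in all, crops included, and the job is handed in when it is done.

Besides the shell and the picture viewer there is one more tool, called after "Emit:" as name(argument=value, ...), one argument or row to a line, values as JSON. move_arm: Moves the arm, as the interface text tells. Its arguments: {"type":"object","properties":{"plan":{"type":"string"},"grip_force":{"type":"number"}},"required":["plan"]}

```bash
mkdir -p pics
cat > h.py <<'E'
import numpy as np, cv2
from rig import env, viewer, recognise, pinpoint
def world(cam,px,depth,z=None):
    c=viewer.calibration(cam); R=np.array(c["R"]);t=np.array(c["t"])
    ray=np.array([(px[0]-c["cx"])/c["fx"],(px[1]-c["cy"])/c["fy"],1.])
    o=-R.T@t; d=R.T@ray
    if z is not None: return o+d*(z-o[2])/d[2]
    return o+d*depth[int(round(px[1])),int(round(px[0]))]
E
python3 - <<'E'
from h import *
for c in ("top","scene"):
    im,d=viewer.get_image(c); cv2.imwrite(f"pics/{c}1.png",im[:,:,::-1])
    print(c,{k:np.round(v,3).tolist() for k,v in viewer.calibration(c).items()})
    for n in ("phone","dot_green","dot_blue","dot_yellow","dot_red","cradle","loupe","battery","cutters"):
        for r in pinpoint(c,n)[:3]:
            print(n,round(r["conf"],2),np.round(r["pixel"]),np.round(world(c,r["pixel"],d),3), np.round(world(c,r["pixel"],d,.038),3))
s=env.observe();print(s["time_s"],s["position"],np.round(s["tool_rot"],3),s["ft_force"])
E
```

```text
top {'fx': 494.994, 'fy': 494.994, 'cx': 278.751, 'cy': 202.372, 'R': [[-0.014, -1.0, -0.019], [-0.987, 0.016, -0.161], [0.161, 0.016, -0.987]], 't': [0.012, 0.555, 0.909]}
phone 0.88 [299. 175.] [ 0.609 -0.037  0.037] [ 0.609 -0.037  0.038]
phone 0.76 [325. 268.] [ 0.429 -0.084  0.005] [ 0.429 -0.082  0.038]
phone 0.75 [386. 210.] [ 0.543 -0.209  0.008] [ 0.539 -0.203  0.038]
dot_green 0.53 [408. 211.] [ 0.54  -0.254  0.005] [ 0.536 -0.246  0.038]
dot_green 0.47 [280. 156.] [ 0.649 -0.     0.038] [ 0.649 -0.     0.038]
dot_green 0.44 [339. 272.] [ 0.422 -0.113  0.003] [ 0.421 -0.109  0.038]
dot_blue 0.68 [280. 156.] [ 0.648 -0.001  0.038] [ 0.648 -0.001  0.038]
dot_blue 0.57 [368. 208.] [ 0.547 -0.173  0.01 ] [ 0.543 -0.168  0.038]
dot_blue 0.53 [320. 192.] [ 0.576 -0.078  0.04 ] [ 0.576 -0.078  0.038]
dot_yellow 0.58 [296. 144.] [ 0.671 -0.031  0.039] [ 0.672 -0.031  0.038]
dot_yellow 0.47 [398. 223.] [ 0.515 -0.231  0.007] [ 0.512 -0.224  0.038]
dot_yellow 0.41 [337. 286.] [ 0.394 -0.106  0.005] [ 0.394 -0.103  0.038]
dot_red 0.61 [313. 258.] [ 0.449 -0.062  0.003] [ 0.447 -0.06  
[... 795 characters left out ...]
.038]
dot_blue 0.38 [295. 219.] [ 0.584 -0.071  0.04 ] [ 0.587 -0.074  0.038]
dot_blue 0.31 [273. 235.] [ 0.572 -0.003  0.026] [0.552 0.013 0.038]
dot_red 0.51 [292. 228.] [ 0.558 -0.041  0.035] [ 0.553 -0.036  0.038]
dot_red 0.51 [252. 254.] [0.556 0.062 0.009] [0.509 0.095 0.038]
cradle 0.6 [272. 234.] [ 0.578 -0.005  0.025] [0.556 0.012 0.038]
loupe 0.58 [281. 217.] [ 0.616 -0.058  0.036] [ 0.611 -0.055  0.038]
battery 0.66 [216. 229.] [0.719 0.044 0.002] [0.649 0.086 0.038]
cutters 0.77 [250. 256.] [0.554 0.068 0.009] [0.507 0.101 0.038]
1.0 [ 0.13435196 -0.53331263  0.23131591] [[ 0.97   0.244  0.   ]
 [ 0.244 -0.97   0.   ]
 [ 0.    -0.    -1.   ]] [ 1.41056454 -0.83902674 -0.57950033]
```

View pics/top1.png

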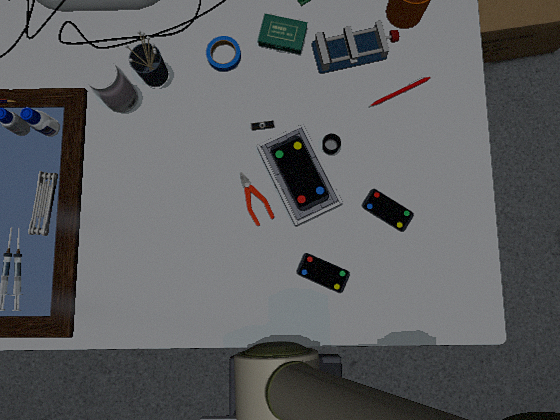

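View pics/scene1.png

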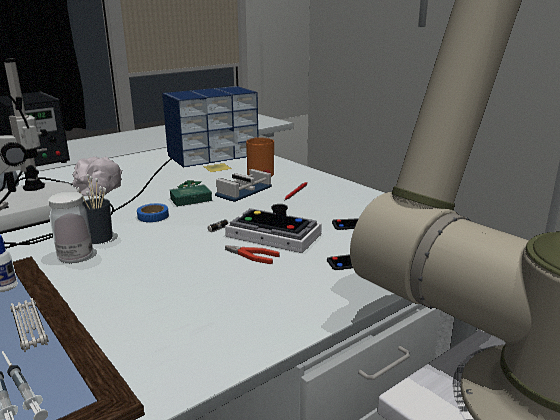

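The cradle phone is the largest one. In the top view its dots are green (280,155), yellow (297,145), red (302,199) and blue (320,190). The two smaller phones on the bench are decoys. Next I'll refine the dot positions by colour.

```bash
cat >> h.py <<'E'
G={"green":(.05,.02),"blue":(-.05,-.02),"yellow":(.05,-.02),"red":(-.05,.02)}
def fit(P):
    ks=list(P); A=np.array([G[k] for k in ks]); B=np.array([P[k][:2] for k in ks])
    a=A-A.mean(0); b=B-B.mean(0); yaw=np.arctan2((a[:,0]*b[:,1]-a[:,1]*b[:,0]).sum(),(a*b).sum())
    R=np.array([[np.cos(yaw),-np.sin(yaw)],[np.sin(yaw),np.cos(yaw)]]); c=B.mean(0)-R@A.mean(0)
    return c,np.degrees(yaw),{k:c+R@np.array(G[k]) for k in G},np.round((B-c-A@R.T)*1000,1).tolist()
def tosteps(target):
    s=env.observe(); return np.array(s["tool_rot"]).T@(np.array(target)-np.array(s["position"]))
H={"green":(50,75),"blue":(100,120),"yellow":(22,35),"red":(0,8)}
def blobs(im,seeds,rad=9):
    hsv=cv2.cvtColor(im,cv2.COLOR_RGB2HSV); o={}
    for k,(u,v) in seeds.items():
        m=(hsv[...,0]>=H[k][0])&(hsv[...,0]<=H[k][1])&(hsv[...,1]>110)&(hsv[...,2]>70)
        if k=="red": m|=(hsv[...,0]>172)&(hsv[...,1]>110)&(hsv[...,2]>70)
        y,x=np.nonzero(m); s=np.hypot(x-u,y-v)<rad
        if s.any(): o[k]=(x[s].mean(),y[s].mean(),s.sum())
    return o
E
python3 - <<'E'
from h import *
im,d=viewer.get_image("top")
o=blobs(im,{"green":(280,155),"yellow":(297,145),"red":(302,199),"blue":(320,190)})
P={k:world("top",v[:2],d,.038) for k,v in o.items()}
print(o,P); c,y,D,r=fit(P); print(c,y,D,r)
print("zdepth",{k:world("top",v[:2],d)[2] for k,v in o.items()})
print("steps",tosteps([*D["green"],.16]))
E
```

```text
{'green': (np.float64(278.9166666666667), np.float64(153.95833333333334), np.int64(48)), 'yellow': (np.float64(297.37254901960785), np.float64(145.1764705882353), np.int64(51)), 'red': (np.float64(301.03846153846155), np.float64(198.75), np.int64(52)), 'blue': (np.float64(319.5), np.float64(190.0), np.int64(52))} {'green': array([0.65293696, 0.00200126, 0.038     ]), 'yellow': array([ 0.67012931, -0.03471806,  0.038     ]), 'red': array([ 0.5626284 , -0.03972409,  0.038     ]), 'blue': array([ 0.57929144, -0.07597069,  0.038     ])}
[ 0.61624652 -0.03710289] 24.650033147783386 {'green': array([0.65334864, 0.00192828]), 'blue': array([ 0.5791444 , -0.07613407]), 'yellow': array([ 0.67003163, -0.03442661]), 'red': array([ 0.56246142, -0.03977918])} [[-0.4, 0.1], [0.1, -0.3], [0.2, 0.1], [0.1, 0.2]]
zdepth {'green': np.float64(0.036259122080752215), 'yellow': np.float64(0.03470093686014797), 'red': np.float64(0.03611542113202537), 'blue': np.float64(0.03653774045030955)}
steps [ 0.63402575 -0.39223109  0.07131953]
```

Emit:
move_arm(
  plan="0.052 -0.032 0.003 0 0 0 0; 0.052 -0.032 0.003 0 0 0 0; 0.052 -0.032 0.003 0 0 0 0; 0.052 -0.032 0.003 0 0 0 0; 0.052 -0.032 0.003 0 0 0 0; 0.052 -0.032 0.003 0 0 0 0; 0.052 -0.032 0.003 0 0 0 0; 0.052 -0.032 0.003 0 0 0 0; 0.052 -0.032 0.003 0 0 0 0; 0.052 -0.032 0.003 0 0 0 0; 0.052 -0.032 0.003 0 0 0 0; 0 0 0 0 0 0 0",
)

```text
time_s: 2.55
position: [0.6046, -0.0492, 0.1973]
tool_rot: [[0.969, 0.249, -0.001], [0.249, -0.969, 0.001], [-0.0, -0.001, -1.0]]
ft_force: [-0.8, -0.7, -0.2]
grip_width: -0.0001
gripper_force: 0.0
```

Run:
```python
from h import *
s=env.observe();print(s["time_s"],s["position"],np.round(s["tool_rot"],3).tolist(),s["ft_force"],s["grip_width"])
print(tosteps([.6533,.0019,.07]))
im,d=viewer.get_image("wrist"); cv2.imwrite("pics/w1.png",im[:,:,::-1])
c=viewer.calibration("wrist"); print(c)
```

```text
2.55 [ 0.60460867 -0.04918925  0.19731797] [[0.969, 0.249, -0.001], [0.249, -0.969, 0.001], [-0.0, -0.001, -1.0]] [-0.82916229 -0.73147498 -0.22898706] -9.791196865798456e-05
[ 0.05991375 -0.03727451  0.12732547]
{'fx': 325.19226210127806, 'fy': 325.19226210127806, 'cx': 283.1926549350328, 'cy': 210.08672518146795, 'R': array([[ 2.46299029e-01, -9.69193689e-01,  6.17251016e-04],
       [-9.15638068e-01, -2.32480188e-01,  3.27963247e-01],
       [-3.17716410e-01, -8.13422075e-02, -9.44690281e-01]]), 't': array([-0.1972428 ,  0.50934543,  0.53615707])}
```

View pics/w1.png

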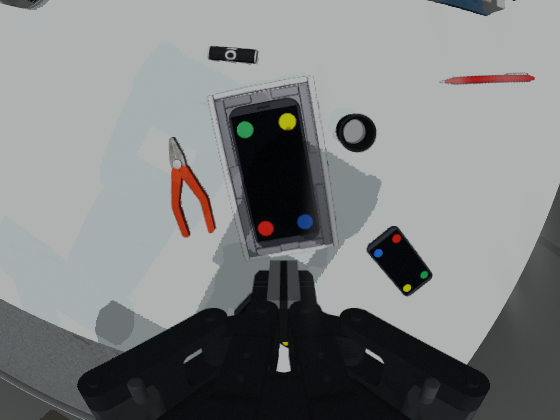

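The wrist view shows green (245,129), yellow (287,121), red (265,228) and blue (305,221). I'll cross-check these against the top-camera fit while moving.

```bash
cat >> h.py <<'E'
def wpos(c,px,z):
    R=np.array(c["R"]);t=np.array(c["t"]); x=(px[0]-c["cx"])/c["fx"];y=(px[1]-c["cy"])/c["fy"]; r=np.hypot(x,y)
    d=R.T@np.array([np.sin(r)*x/r,np.sin(r)*y/r,np.cos(r)]); o=-R.T@t
    return o+d*(z-o[2])/d[2]
E
python3 - <<'E'
from h import *
c=viewer.calibration("wrist"); im,d=viewer.get_image("wrist")
o=blobs(im,{"green":(245,129),"yellow":(287,121),"red":(265,228),"blue":(305,221)},12)
P={k:wpos(c,v[:2],.038) for k,v in o.items()}
print(P); r=fit(P); print(r)
E
```

```text
{'green': array([0.65281403, 0.00086015, 0.038     ]), 'yellow': array([ 0.66956575, -0.03534011,  0.038     ]), 'red': array([ 0.56242231, -0.04049832,  0.038     ]), 'blue': array([ 0.57899426, -0.07697346,  0.038     ])}
(array([ 0.61594909, -0.03798794]), np.float64(24.63618774753403), {'green': array([0.65306064, 0.00103427]), 'blue': array([ 0.57883753, -0.07701014]), 'yellow': array([ 0.66973484, -0.03532465]), 'red': array([ 0.56216334, -0.04065122])}, [[-0.2, -0.2], [-0.2, -0.0], [0.3, 0.2], [0.2, 0.0]])
```

Emit:
move_arm(
  plan="0.03 -0.0185 0.03 0 0 0 0; 0.03 -0.0185 0.03 0 0 0 0; 0 0 0.03 0 0 0 0; 0 0 0.03 0 0 0 0; 0 0 0 0 0 0 0; 0 0 0 0 0 0 0",
)

```text
time_s: 3.4
position: [0.6526, -0.0027, 0.08]
tool_rot: [[0.97, 0.243, 0.002], [0.243, -0.97, -0.0], [0.002, 0.001, -1.0]]
ft_force: [-0.7, -0.4, 0.2]
grip_width: -0.0001
gripper_force: 0.0
```

Run:
```python
from h import *
for i in range(3):
    s=env.observe();print(s["time_s"],s["position"],s["ft_force"],s["wrist_torque"]);
    if i<2: im,d=viewer.get_image("wrist")
print(tosteps([.6533,.0019,.045]))
cv2.imwrite("pics/w2.png",im[:,:,::-1])
```

```text
3.4 [ 0.65257244 -0.0027374   0.08001412] [-0.72914707 -0.41920628  0.24118471] [ 0.01523625  0.01372037 -0.04146122]
3.45 [ 0.65277062 -0.00256223  0.08027342] [0.28507366 0.94436773 0.72334758] [-0.03354222 -0.01904005  0.01006904]
3.5 [ 0.65276483 -0.002347    0.08018259] [ 0.24212544  0.00069637 -0.07766382] [-0.04207385 -0.06203444  0.01239803]
[ 0.00146096 -0.00403185  0.03518164]
```

View pics/w2.png

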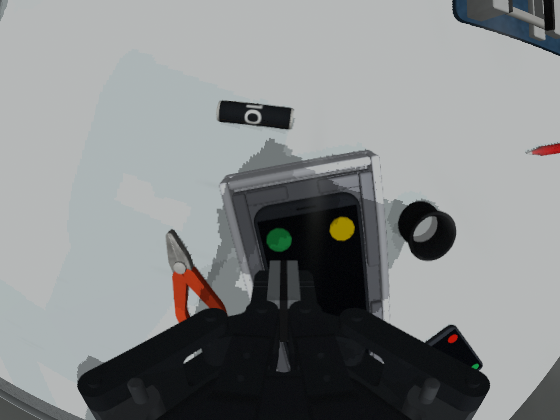

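Wrist and top estimates agree within 1 mm. The view shows the fingertips (285,265) just above the green dot (279,240), with clear space around them. Going down gently.

Emit:
move_arm(
  plan="0.001 -0.0035 0.012 0 0 0 0; 0 0 0.012 0 0 0 0; 0 0 0.01 0 0 0 0; 0 0 0.002 0 0 0 0; 0 0 0 0 0 0 0; 0 0 0 0 0 0 0",
)

```text
time_s: 4.25
position: [0.6525, 0.0019, 0.0427]
tool_rot: [[0.97, 0.244, 0.001], [0.244, -0.97, -0.0], [0.001, 0.0, -1.0]]
ft_force: [0.1, 0.8, -0.5]
grip_width: 0.0001
gripper_force: 0.0
```

Emit:
move_arm(
  plan="0 0 0.001 0 0 0 0; 0 0 0.001 0 0 0 0; 0 0 0.001 0 0 0 0; 0 0 0.001 0 0 0 0; 0 0 0.001 0 0 0 0; 0 0 0 0 0 0 0; 0 0 0 0 0 0 0",
)

```text
time_s: 5.12
position: [0.6523, 0.0019, 0.0375]
tool_rot: [[0.97, 0.244, 0.0], [0.244, -0.97, -0.0], [0.0, 0.0, -1.0]]
ft_force: [-0.3, 0.2, 1.6]
grip_width: 0.0006
gripper_force: 0.9
```

Emit:
move_arm(
  plan="0 0 0.001 0 0 0 0; 0 0 0.001 0 0 0 0; 0 0 0 0 0 0 0; 0 0 0 0 0 0 0",
)

```text
time_s: 5.62
position: [0.6523, 0.0019, 0.0354]
tool_rot: [[0.97, 0.244, 0.0], [0.244, -0.97, -0.0], [0.0, 0.0, -1.0]]
ft_force: [-1.1, 0.6, 3.7]
grip_width: -0.0
gripper_force: 1.9
```

Run:
```python
from h import *
for i in range(4):
    s=env.observe();print(s["time_s"],s["position"],s["ft_force"]);
    if i<3: im,d=viewer.get_image("wrist")
print(tosteps([.579,-.0766,.06]))
```

```text
5.625 [0.6523043  0.00192651 0.03540498] [-1.07966267  0.64376646  3.7466718 ]
5.675 [0.65231588 0.00193275 0.03541551] [-1.42373294 -0.01512381  4.10195017]
5.725 [0.65233349 0.0019219  0.03541885] [-1.95161741  0.10477924  4.02339843]
5.775 [0.65230203 0.00194612 0.035384  ] [-1.62123078e+00  4.38077742e-03  4.43979572e+00]
[-0.09027227  0.05825392 -0.0246176 ]
```

Green is touched: about 4 N, tray sunk about 2.6 mm. Lifting straight up, then across to blue at a safe height.

Emit:
move_arm(
  plan="0 0 -0.004 0 0 0 0; 0 0 -0.02 0 0 0 0; 0 0 -0.025 0 0 0 0; -0.03 0.0195 0 0 0 0 0; -0.03 0.0195 0 0 0 0 0; -0.03 0.0195 0 0 0 0 0; 0 0 0 0 0 0 0; 0 0 0 0 0 0 0; 0 0 0 0 0 0 0",
)

```text
time_s: 6.9
position: [0.5798, -0.0761, 0.0842]
tool_rot: [[0.969, 0.245, 0.0], [0.245, -0.969, 0.0], [0.0, 0.0, -1.0]]
ft_force: [-0.7, 0.2, -1.0]
grip_width: -0.0
gripper_force: 0.0
```

Run:
```python
from h import *
im,d=viewer.get_image("top"); cv2.imwrite("pics/t2.png",cv2.resize(im[100:260,200:400,::-1],None,fx=3,fy=3))
c=viewer.calibration("wrist"); im,d=viewer.get_image("wrist"); 
s=env.observe();print(s["time_s"],s["position"],s["ft_force"])
for n in ("dot_blue","dot_green","dot_yellow"):
  for r in pinpoint("wrist",n)[:2]: print(n,r["conf"],np.round(r["pixel"]),wpos(c,r["pixel"],.038))
print(tosteps([.579,-.0766,.043]))
```

```text
7.0 [ 0.57968909 -0.07618125  0.08416243] [ 0.00311689 -0.71498401  0.77885574]
dot_blue 0.57 [223. 254.] [ 0.55909914 -0.0396439   0.038     ]
dot_blue 0.55 [284. 243.] [ 0.57730023 -0.07674844  0.038     ]
dot_green 0.69 [189.  95.] [ 6.53643813e-01 -2.04026366e-04  3.80000000e-02]
dot_green 0.58 [456. 306.] [ 0.55383778 -0.22287689  0.038     ]
dot_yellow 0.6 [249.  76.] [ 0.67134175 -0.03225782  0.038     ]
dot_yellow 0.53 [433. 322.] [ 0.53644498 -0.20959647  0.038     ]
[-5.00714242e-04  3.74779286e-05  4.12258440e-02]
```

View pics/t2.png

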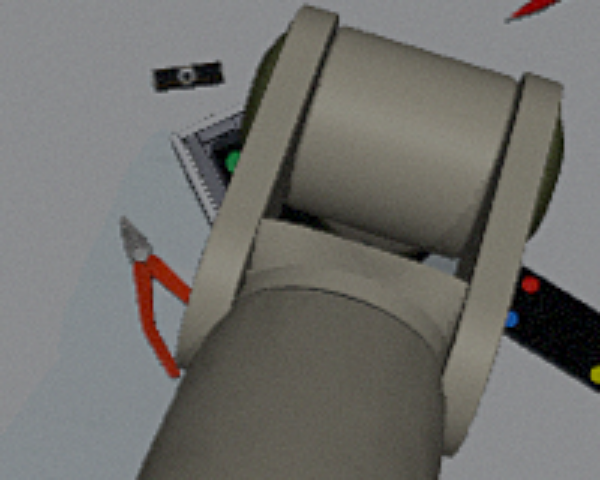

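The top view is mostly blocked by the arm, but green (232,160) still sits in the cradle undisturbed. The wrist camera puts blue at about (0.578,-0.077), right under the tool. Going down.

Emit:
move_arm(
  plan="-0.0005 0 0.015 0 0 0 0; 0 0 0.015 0 0 0 0; 0 0 0.01 0 0 0 0; 0 0 0.001 0 0 0 0; 0 0 0 0 0 0 0; 0 0 0 0 0 0 0",
)

```text
time_s: 7.9
position: [0.5791, -0.077, 0.0438]
tool_rot: [[0.97, 0.244, 0.001], [0.244, -0.97, -0.0], [0.001, 0.0, -1.0]]
ft_force: [0.1, 0.2, 1.3]
grip_width: 0.0
gripper_force: 0.0
```

Emit:
move_arm(
  plan="0 0 0.001 0 0 0 0; 0 0 0.001 0 0 0 0; 0 0 0.001 0 0 0 0; 0 0 0.001 0 0 0 0; 0 0 0.001 0 0 0 0; 0 0 0 0 0 0 0; 0 0 0 0 0 0 0",
)

```text
time_s: 8.78
position: [0.5788, -0.0769, 0.0383]
tool_rot: [[0.97, 0.244, 0.0], [0.244, -0.97, -0.0], [0.0, 0.0, -1.0]]
ft_force: [0.3, 0.3, 0.2]
grip_width: -0.0002
gripper_force: 0.0
```

Emit:
move_arm(
  plan="0 0 0.001 0 0 0 0; 0 0 0.001 0 0 0 0; 0 0 0.0008 0 0 0 0; 0 0 0 0 0 0 0; 0 0 0 0 0 0 0",
)

```text
time_s: 9.4
position: [0.5789, -0.0769, 0.0357]
tool_rot: [[0.97, 0.244, 0.0], [0.244, -0.97, -0.0], [0.0, 0.0, -1.0]]
ft_force: [-0.2, 0.5, 3.3]
grip_width: -0.0001
gripper_force: 1.7
```

Run:
```python
from h import *
for i in range(3):
    s=env.observe();print(s["time_s"],s["position"],s["ft_force"]);
    if i<2: im,d=viewer.get_image("wrist")
```

```text
9.4 [ 0.57892942 -0.07692384  0.03568424] [-0.20875792  0.46743875  3.26303894]
9.45 [ 0.57892139 -0.07692092  0.03565154] [-0.14518115 -0.07703947  1.96361725]
9.5 [ 0.57891394 -0.07692275  0.03562666] [-0.41671811  1.52899859  3.12388163]
```

Blue is touched at about 3 N. Withdrawing straight up.

Emit:
move_arm(
  plan="0 0 -0.004 0 0 0 0; 0 0 -0.02 0 0 0 0; 0 0 -0.04 0 0 0 0; 0 0 -0.05 0 0 0 0; 0 0 -0.05 0 0 0 0; 0 0 -0.04 0 0 0 0; 0 0 0 0 0 0 0; 0 0 0 0 0 0 0; 0 0 0 0 0 0 0; 0 0 0 0 0 0 0",
)

```text
time_s: 10.75
position: [0.5786, -0.0768, 0.2386]
tool_rot: [[0.97, 0.244, -0.002], [0.244, -0.97, 0.001], [-0.001, -0.001, -1.0]]
ft_force: [0.2, -0.1, 0.4]
grip_width: -0.0002
gripper_force: 0.0
```

Run:
```python
from h import *
c=viewer.calibration("wrist"); im,d=viewer.get_image("wrist"); cv2.imwrite("pics/w3.png",im[:,:,::-1])
s=env.observe();print(s["time_s"],s["position"],s["ft_force"],np.abs(s["qvel"]).max())
R=np.array(c["R"]);t=np.array(c["t"])
def proj(X):
    p=R@X+t; th=np.arctan2(np.hypot(p[0],p[1]),p[2]); u=p[:2]/np.hypot(p[0],p[1])*th
    return (u[0]*c["fx"]+c["cx"],u[1]*c["fy"]+c["cy"])
o=blobs(im,{k:proj(np.array([*v,.038])) for k,v in {"green":(.6531,.0012),"blue":(.5789,-.0768),"yellow":(.6698,-.035),"red":(.5622,-.0404)}.items()},12)
print(fit({k:wpos(c,v[:2],.038) for k,v in o.items()}))
```

```text
10.8 [ 0.57868818 -0.07685966  0.23881469] [-0.1665224   0.00786769 -0.70961107] 0.24937431073586208
(array([ 0.61585164, -0.03811265]), np.float64(24.572447998343176), {'green': array([0.65300657, 0.00086825]), 'blue': array([ 0.5786967 , -0.07709355]), 'yellow': array([ 0.66964032, -0.0355092 ]), 'red': array([ 0.56206296, -0.0407161 ])}, [[-0.0, 0.0], [0.2, 0.1], [-0.3, -0.1], [0.1, -0.0]])
```

View pics/w3.png

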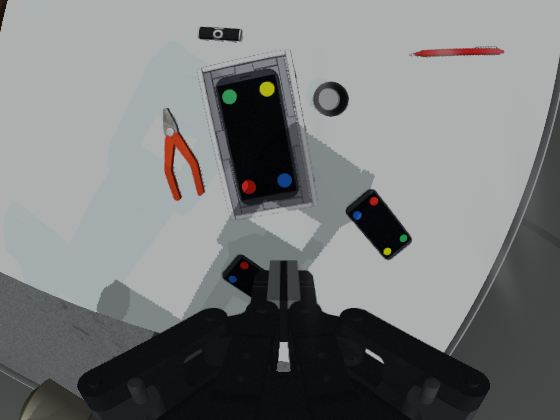

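The phone sits as before, within 0.2 mm and 0.1°. The cutters (180,155), battery (220,34) and loupe (331,98) are undisturbed, and the hand is 0.2 m above the phone.

```bash
python3 -c "
from rig import env
print(env.close_job())"
```

```text
the job is handed in; nothing more can be done
None
```

I touched the green dot and then the blue dot, each at about 3–4 N with the tray sinking about 2.5 mm, withdrew the hand about 0.2 m above the phone, saw nothing disturbed in the last picture, and handed the job in at about 11 s.

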